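# Feel the supply toggle, flip it on only if it is off, then start the tester

### The job

The panel has no light, so feel with the closed fingers which way the yellow-knobbed supply toggle on the wide control box leans: if it is off, flip it over to on (towards the green dot); if it is already on, just touch it and do not turn it off. Once the supply is on, press the green start button on the same box fully down and let it go. Leave the blue-knobbed lamp toggle on the small box as it is.

Things in the scene. Friction and masses are not known exactly. Their poses are not given: they have to be found in the camera images.
- station: Control box fixed to the bench, light lid on a grey case, 110 (x) by 170 (y) by 55 mm high, turned up to 0.3 rad about the vertical. Origin: centre of its underside, z up. On its lid at local x 0, y +45 mm pivots the yellow-knobbed supply toggle, at x 0, y -50 mm is the green start button. Toggle ON leans to local +x (away from the robot, green dot on the lid), OFF to local -x (black dot).
- supply_toggle: The toggle of the control box: a 7 mm steel rod with a yellow ball at its end. Origin: its pivot, on the lid (55 mm up). It swings in the box's x-z plane, 0.45 rad either side of upright; a snap spring holds it at either end and throws it over past the middle. It starts at either end. About 2.3 N along x at the ball starts it moving.
- supply_knob (a point): Centre of the toggle's yellow ball, 20 mm in diameter, 55 mm from the pivot. In the box's frame it lies at x +24 mm (on) or -24 mm (off), y +45 mm, z 104 mm; midway over it is 110 mm up.
- start (a joint): Green push button, 28 mm diameter, in a round black 44 mm collar 12 mm high on the control box; 0 when up, 0.006 m when fully down. Up, its top is 22 mm above the lid, 77 mm above the bench; it moves straight down and springs back by itself; fully down takes about 5 N. It counts as pressed beyond 4 mm.
- lamp_knob (a point): Lamp toggle: blue ball of 20 mm diameter on a like rod on a smaller dark-grey box (100 by 75 mm, 55 mm high) fixed elsewhere on the bench; origin: the ball's centre, 104 mm above the bench. A bystander: it may lean either way and must stay so.

How it is judged:
By the outcome, as a careful person would: the job done as asked, in the order asked, and still so for the second after the job is handed in, with the robot touching nothing.
It also fails if it takes over 35 s, if anything falls off the work surface, if the arm or the gripper's body presses on something with over 40 N, if the wrist force passes 120 N, or if a joint passes its speed limit or range.

### The arm

A 6-joint arm with a two-finger parallel gripper is mounted at the origin on a cart in front of the work surface, level with it; the furniture and walls round the work are solid. World frame = base frame: x ahead of the robot, y to its left, z up, the work surface at z = 0. Lengths are in m, angles in rad, forces in N, time in s.
With the tool pointing down it reaches from about 0.375 to 0.975 m from the base axis. Payload 3.8 kg.
Tool frame: the origin (TCP) lies midway between the tips of the shut fingers; the grasp point (between the pads) lies 19 mm behind it (arm.pinch_z is the distance from the TCP to the grasp point, in m); z points along the fingers, y is the direction in which the jaws open and shut (so a half turn about z gives the same grasp; the last joint's range is limited). The gripper opens to 85 mm and grips with 20 to 120 N. Pads are 22 mm wide; open, the fingers measure 114 mm over their backs; the gripper's body (76 mm by 85 mm) begins 54 mm behind the grasp point. The pads swing forward as they close: fully open they stand 13 mm farther back than shut.
Start: joints at [1.069, 0.264, 1.604, -0, 1.274, -0.037], TCP at [0.303, 0.603, 0.199] pointing down, gripper open.
Joint ranges: [-2.63, 2.63], [-0.94, 2.18], [0.31, 2.57], [-1.31, 4.45], [0, 2.66], [-2.55, 2.55]. Speed limits (rad/s): [2.57, 2.57, 3.14, 3.14, 3.14, 3.14].

### API

Orientations are given as a unit quaternion [w, x, y, z].
In Python, from bench import arm gives the robot as it stands.
- The arm moves only by the tool apply_moves, never from a script. Its argument "plan" is a list of rows, each a list of 3 entries, a list of its own where there are three numbers: the shift along the tool's x, y, z in m, then the turn about the tool's z in degrees, then the closure in counts, from 0 (fully open) to 255 (shut). A call has 1 to 5 rows; each row shifts and turns the pose as measured when the row begins, along the tool's axes as they then stand; what a row does not reach is not made up. A row lasts 1/10 s, in which the tool goes at most 50 mm and 8.59 degrees, less where a joint would pass 70% of its speed; a pose out of reach is approached as far as the arm can. A call is refused whole if a number of a shift passes 0.05 or a number of a turn 8.59, either way. A call with a gripper value outside its range is refused whole. The fingers move at their own pace and stop on an object; "squeeze" is the grip in N (left out, the last holds). Time passes only in rows, so rows that do not move let the fingers close. It gives the time, the measured TCP pose, the force and the opening at its end, in the units of the state.
- arm.observe(): the state, without advancing time (a new reading comes with each control period).
- arm.camera(name): name is "scene" or "top" or "wrist"; returns the picture (420x560x3 uint8, blue, green, red); there is no depth.
- arm.camera_info(name): a dict with "intrinsics" (3x3 intrinsics, pixels), "distortion" ([k1, k2, p1, p2, k3] as OpenCV has them; the pictures are not rectified), "origin" and "attitude" of the camera in the world; the wrist camera has in their place "hand_eye" (4x4, takes a point from camera to tool coordinates, whose origin is the TCP and whose axes are the flange's). Camera axes: x right, y down, z forward; pixel columns grow to the right and rows downward; lengths in m; the calibration is good to about 2 mm. A picture is of the moment at which its call begins: read the wrist's pose just before it. camera_info takes no time and is no camera call.
- arm.hand_in(): hands the job in, once; it reports no verdict.
The state is a dict: "time": time; "q": joint angles; "dq": joint speeds; "joint_efforts": joint torques, N m; "eef_pos": TCP position; "ee_rot": TCP orientation; "force": force on the tool from outside, world axes, zero at the start; "ft_torque": the same for the moment, N m; "gripper_width": finger opening in m.
Only numpy, scipy, OpenCV 4.12 (cv2) and the standard library are available. Lean on these libraries where they do the work, as an engineer would, in place of code of your own. Each camera call takes 0.05 s, during which the arm holds its last target. There are 200 camera calls.

## Working session

There is one attempt and no reset: what is moved stays moved. The work goes in short steps, Python scripts to look and compute and a tool call to move; the robot and the scene stay as the last step left them, time stands still between calls to the robot, and variables do not carry over. Pictures are saved under pics/ and viewed, about 8 in all and at most 12, crops included, and the job is handed in when it is done.

Besides the shell and the picture viewer there is one more tool, called as name(argument=value, ...) on one line, values as JSON. apply_moves: Moves the arm, as the interface text tells. Its arguments: {"type":"object","properties":{"plan":{"type":"array"},"squeeze":{"type":"number"}},"required":["plan"]}

```bash
mkdir -p pics
python3 - <<'E'
from bench import arm
import cv2,numpy as np
s=arm.observe();print({k:np.round(v,3).tolist() for k,v in s.items()})
a=arm.camera("scene");b=arm.camera("top")
cv2.imwrite("pics/scene.png",a);cv2.imwrite("pics/top.png",b)
for n in("scene","top"):print(n,arm.camera_info(n))
E
```

```text
{'time': 0.0, 'q': [1.069, 0.265, 1.605, 0.0, 1.274, -0.037], 'dq': [-0.0, 0.0, 0.0, 0.001, 0.001, -0.0], 'joint_efforts': [-0.0, -51.511, -36.732, -0.0, 0.013, -0.0], 'eef_pos': [0.302, 0.603, 0.198], 'ee_rot': [-0.0, 0.23, 0.973, -0.001], 'force': [0.405, -0.217, 0.592], 'ft_torque': [0.04, -0.049, 0.017], 'gripper_width': 0.086}
scene {'intrinsics': array([[534.93540566,   0.        , 285.07151244],
       [  0.        , 534.93540566, 220.65511086],
       [  0.        ,   0.        ,   1.        ]]), 'distortion': array([-0.1319419,  0.       ,  0.       ,  0.       ,  0.       ]), 'origin': array([-0.03415917, -0.16343461,  0.6993159 ]), 'attitude': array([-0.34836475,  0.80150069, -0.44945504,  0.18501031])}
top {'intrinsics': array([[520.72759759,   0.        , 287.34534857],
       [  0.        , 520.72759759, 220.88608818],
       [  0.        ,   0.        ,   1.        ]]), 'distortion': array([-0.1379438,  0.       ,  0.       ,  0.       ,  0.       ]), 'origin': array([0.31382622, 0.19279888, 0.94569052]), 'attitude': array([ 0.07006261, -0.69565903,  0.71111893, -0.07388914])}
```

View pics/scene.png

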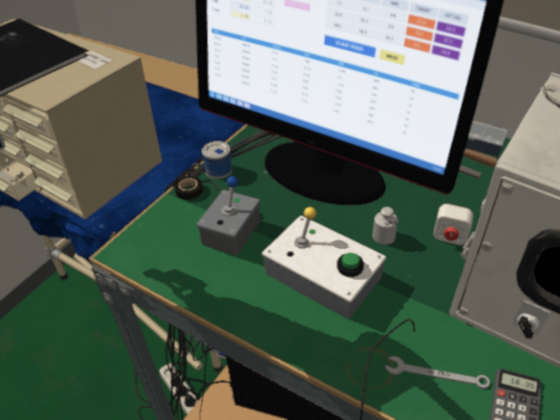

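View pics/top.png

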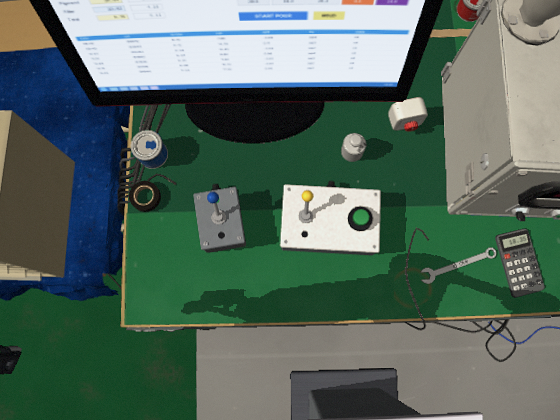

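The two views show the yellow knob at about (310,213) in scene and (307,197) in top, and the green button at (350,262) and (361,218). The blue toggle is on the left. The yellow knob seems to lean away, so I'll triangulate it.

```bash
cat > h.py <<'E'
import cv2,numpy as np
from bench import arm
from scipy.spatial.transform import Rotation as R
def ray(n,p):
    c=arm.camera_info(n);u=cv2.undistortPoints(np.array([[p]],float),c["intrinsics"],c["distortion"])[0,0]
    d=R.from_quat(np.roll(c["attitude"],-1)).apply([u[0],u[1],1]);return np.array(c["origin"]),d/np.linalg.norm(d)
def plane(n,p,z):
    o,d=ray(n,p);return o+d*(z-o[2])/d[2]
def tri(p,q):
    o1,d1=ray("scene",p);o2,d2=ray("top",q)
    t=np.linalg.lstsq(np.c_[d1,-d2],o2-o1,rcond=None)[0]
    a,b=o1+d1*t[0],o2+d2*t[1];return (a+b)/2,np.linalg.norm(a-b)
def blob(img,lo,hi,box):
    x0,y0,x1,y1=box;m=cv2.inRange(cv2.cvtColor(img,cv2.COLOR_BGR2HSV),lo,hi)
    k=np.zeros_like(m);k[y0:y1,x0:x1]=m[y0:y1,x0:x1]
    n,l,s,c=cv2.connectedComponentsWithStats(k);i=1+np.argmax(s[1:,4]);return c[i],s[i].tolist()
E
python3 - <<'E'
from h import *
a=cv2.imread("pics/scene.png");b=cv2.imread("pics/top.png")
Y=((18,110,90),(35,255,255));G=((50,120,50),(85,255,255));B=((100,120,40),(125,255,255))
for nm,c,bs,bt,z in(("yel",Y,(290,195,330,230),(290,185,325,212),.104),("blue",B,(220,170,245,195),(200,185,225,206),.104)):
    p,s=blob(a,*c,bs);q,t=blob(b,*c,bt);print(nm,p,s,q,t,tri(p,q),plane("scene",p,z),plane("top",q,z))
# collar: dark circle & green
for n,im,bx in(("scene",a,(325,240,375,285)),("top",b,(340,200,380,235))):
    p,s=blob(im,(45,120,60),(90,255,255),bx);print(n,"green",p,s,plane(n,p,.077))
# lid corners
m=cv2.inRange(cv2.cvtColor(b,cv2.COLOR_BGR2HSV),(0,0,110),(180,60,255));k=np.zeros_like(m);k[175:262,270:390]=m[175:262,270:390]
c=max(cv2.findContours(k,0,2)[0],key=cv2.contourArea);r=cv2.minAreaRect(c)
P=np.array([plane("top",x,.055) for x in cv2.boxPoints(r)]);print(r,P,P.mean(0))
for i in range(4):
  d=P[(i+1)%4]-P[i];print(np.linalg.norm(d),np.degrees(np.arctan2(d[1],d[0])))
for n,p in(("scene",(312,232)),("scene",(291,254)),("top",(305,234)),("scene",(301,243)),("top",(306,217))):print(n,p,plane(n,p,.055))
v=np.hstack([cv2.resize(a[190:310,250:390],None,fx=3,fy=3,interpolation=2),cv2.resize(b[165:285,270:395],None,fx=3,fy=3,interpolation=2)]);cv2.imwrite("pics/c1.png",v)
E
```

```text
yel [309.26984127 212.03968254] [303, 206, 13, 13, 126] [306.86734694 195.71428571] [302, 191, 11, 11, 98] (array([0.53028102, 0.15242878, 0.1039992 ]), np.float64(0.0008191904535111129)) [0.53061427 0.15216295 0.104     ] [0.5300027  0.15274088 0.104     ]
blue [231.88235294 180.84313725] [226, 176, 12, 11, 102] [212.42307692 197.06730769] [207, 192, 12, 11, 104] (array([0.53158502, 0.31036576, 0.1033365 ]), np.float64(0.0006747753119149204)) [0.53121048 0.30961457 0.104     ] [0.53117577 0.31051367 0.104     ]
scene green [350.01485149 260.27722772] [341, 254, 19, 14, 202] [0.49232903 0.05592659 0.077     ]
top green [360.44444444 216.65740741] [352, 209, 18, 16, 216] [0.4980975  0.06077522 0.077     ]
((330.7937316894531, 218.18373107910156), (99.70217895507812, 63.50208282470703), 3.3177809715270996) [[0.45217145 0.20100914 0.055     ]
 [0.56567125 0.19232156 0.055     ]
 [0.55154729 0.01552257 0.055     ]
 [0.43809499 0.02871839 0.055     ]] [0.50187125 0.10939291 0.055     ]
0.1138317972552199 -4.377036024687477
0.1773622620173989 -94.5674952669641
0.11421713551844141 173.36564255583588
0.17286482671232145 85.32920551852231
scene (312, 232) [0.53585662 0.1489755  0.055     ]
scene (291, 254) [0.4736646  0.15307703 0.055     ]
top (305, 234) [0.47402759 0.15571631 0.055     ]
scene (301, 243) [0.50370588 0.15179129 0.055     ]
top (306, 217) [0.50419999 0.15308697 0.055     ]
```

View pics/c1.png

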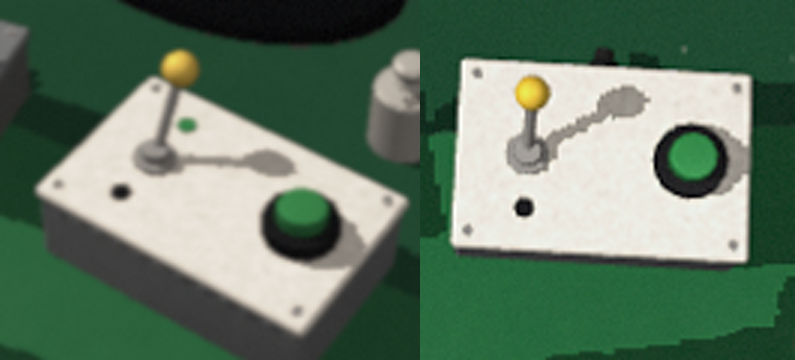

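Both views put the yellow knob at (0.530, 0.152, 0.104), with the pivot at (0.504, 0.153). Its height matches the given 104 mm, so it leans +x and looks ON. The box is yawed about -5° and the button is at about (0.497, 0.059). I'll confirm by feel, touching from the -x side, since a push in that direction can't turn it off. First I'll shut the fingers and align the tool.

apply_moves(plan=[[[0,0,0],-8,255],[[0,0,0],-8,255],[[0,0,0],-5.6,255],[[0,-0.05,0],0,255],[[0,-0.05,0],0,255]], squeeze=20)

```text
time: 0.6
eef_pos: [0.2939, 0.5041, 0.1915]
ee_rot: [-0.002, 0.034, 0.999, -0.004]
force: [1.0, -0.8, 0.1]
gripper_width: 0.0122
```

apply_moves(plan=[[[-0.021,-0.043,0],0,255],[[-0.021,-0.043,0],0,255],[[-0.021,-0.043,0],0,255],[[-0.021,-0.043,0],0,255],[[-0.021,-0.043,0],0,255]])

```text
time: 1.1
eef_pos: [0.3815, 0.273, 0.1893]
ee_rot: [-0.004, 0.03, 1.0, -0.006]
force: [1.2, 0.4, 0.9]
gripper_width: -0.0002
```

apply_moves(plan=[[[-0.021,-0.043,0],0,255],[[-0.021,-0.043,0],0,255],[[-0.01,-0.03,0],0,255],[[0,0,0],0,255]])

```text
time: 1.5
eef_pos: [0.4273, 0.1439, 0.1893]
ee_rot: [-0.004, 0.033, 0.999, -0.008]
force: [0.2, 0.2, 0.9]
gripper_width: -0.0002
```

apply_moves(plan=[[[0,0.008,0.04],0,255],[[0,0,0.04],0,255],[[0,0,0.01],0,255],[[0,0,0],0,255]])

```text
time: 1.9
eef_pos: [0.4284, 0.1515, 0.0985]
ee_rot: [-0.003, 0.035, 0.999, -0.006]
force: [0.1, 0.1, 0.1]
gripper_width: 0.0001
```

apply_moves(plan=[[[-0.012,0,0],0,255],[[-0.012,0,0],0,255],[[-0.01,0,0],0,255],[[0,0,0],0,255]])

```text
time: 2.3
eef_pos: [0.4691, 0.1514, 0.1035]
ee_rot: [0.001, 0.034, 0.999, -0.005]
force: [-0.4, -0.4, 0.4]
gripper_width: 0.0001
```

apply_moves(plan=[[[-0.01,0,0],0,255],[[-0.01,0,0],0,255],[[-0.006,0,0],0,255],[[0,0,0],0,255]])

```text
time: 2.7
eef_pos: [0.4996, 0.1497, 0.1055]
ee_rot: [0.003, 0.034, 0.999, -0.004]
force: [-1.0, -0.4, -0.4]
gripper_width: 0.0002
```

No contact where an OFF knob would sit (0.459–0.48). I'll creep on towards the ON position.

apply_moves(plan=[[[-0.003,0.002,0.005],0,255],[[0,0,0],0,255]])

```text
time: 2.9
eef_pos: [0.5028, 0.1514, 0.0999]
ee_rot: [0.002, 0.034, 0.999, -0.005]
force: [-0.7, 0.3, 0.4]
gripper_width: 0.0002
```

apply_moves(plan=[[[-0.003,0,0],0,255],[[0,0,0],0,255]])

```text
time: 3.1
eef_pos: [0.5051, 0.1512, 0.0992]
ee_rot: [0.002, 0.034, 0.999, -0.005]
force: [0.2, -0.1, -0.1]
gripper_width: -0.0
```

apply_moves(plan=[[[-0.002,0,0],0,255],[[0,0,0],0,255]])

```text
time: 3.3
eef_pos: [0.5068, 0.1511, 0.0991]
ee_rot: [0.001, 0.034, 0.999, -0.005]
force: [-0.1, -0.3, 0.6]
gripper_width: 0.0001
```

apply_moves(plan=[[[-0.002,0,0],0,255],[[0,0,0],0,255]])

```text
time: 3.5
eef_pos: [0.5089, 0.151, 0.0993]
ee_rot: [0.001, 0.034, 0.999, -0.005]
force: [0.4, -0.4, 0.0]
gripper_width: -0.0001
```

apply_moves(plan=[[[-0.002,0,0],0,255],[[0,0,0],0,255]])

```text
time: 3.7
eef_pos: [0.5112, 0.1508, 0.0995]
ee_rot: [0.002, 0.034, 0.999, -0.005]
force: [-0.4, -0.5, -0.7]
gripper_width: -0.0001
```

apply_moves(plan=[[[-0.002,0,0],0,255],[[0,0,0],0,255]])

```text
time: 3.9
eef_pos: [0.5134, 0.1507, 0.0995]
ee_rot: [0.002, 0.034, 0.999, -0.005]
force: [-0.5, 0.5, -0.0]
gripper_width: 0.0001
```

apply_moves(plan=[[[-0.002,0,0],0,255],[[0,0,0],0,255]])

```text
time: 4.1
eef_pos: [0.5156, 0.1505, 0.0995]
ee_rot: [0.002, 0.034, 0.999, -0.005]
force: [0.6, 0.3, 0.4]
gripper_width: 0.0001
```

Run:
```python
from h import *
s=arm.observe();print(s["force"],s["eef_pos"])
a=arm.camera("scene");b=arm.camera("top")
v=np.hstack([cv2.resize(a[150:290,250:380],None,fx=3,fy=3,interpolation=2),cv2.resize(b[140:280,260:390],None,fx=3,fy=3,interpolation=2)]);cv2.imwrite("pics/c2.png",v)
```

```text
[0.61045956 0.30820945 0.41401247] [0.51560952 0.15051811 0.09949692]
```

View pics/c2.png

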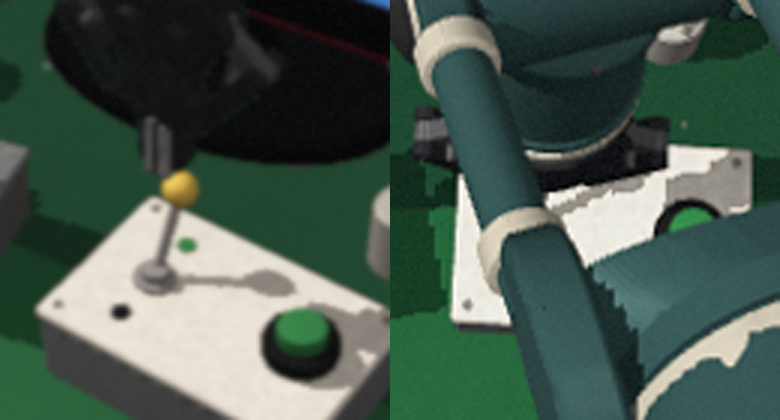

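Run:
```python
from h import *
s=arm.observe();p=s["eef_pos"];Rt=R.from_quat(np.roll(s["ee_rot"],-1))
def proj(n,P):
    c=arm.camera_info(n);r=R.from_quat(np.roll(c["attitude"],-1)).inv();t=-r.apply(c["origin"])
    return cv2.projectPoints(np.array([P],float),r.as_rotvec(),t,c["intrinsics"],c["distortion"])[0][0,0]
for l in([0,0,0],[.011,0,0],[-.011,0,0],[0,.014,0],[0,-.014,0],[0,0,-.03],[0,0.014,-.03],[0,-.014,-.03]):
    q=proj("scene",p+Rt.apply(l));print(l,q,(q-[250,150])*3)
a=arm.camera("scene");print(blob(a,(18,110,90),(35,255,255),(290,195,330,230)))
cv2.imwrite("pics/c3.png",cv2.resize(a[150:250,260:360],None,fx=6,fy=6,interpolation=2)*2.0)
```

```text
[0, 0, 0] [305.42617145 219.93091759] [166.27851434 209.79275276]
[0.011, 0, 0] [301.60424576 223.79254435] [154.81273727 221.37763304]
[-0.011, 0, 0] [309.19150474 216.12594207] [177.57451422 198.37782621]
[0, 0.014, 0] [298.36256296 216.64180563] [145.08768889 199.9254169 ]
[0, -0.014, 0] [312.58711832 223.26593857] [187.76135497 219.79781572]
[0, 0, -0.03] [305.42558444 206.21333204] [166.27675332 168.63999612]
[0, 0.014, -0.03] [298.1922818  202.94319845] [144.57684541 158.82959535]
[0, -0.014, -0.03] [312.76161756 209.53131516] [188.28485269 178.59394548]
(array([309.45762712, 212.34745763]), [303, 207, 13, 12, 118])[ WARN:0@1.766] global loadsave.cpp:1063 imwrite_ Unsupported depth image for selected encoder is fallbacked to CV_8U.
```

View pics/c3.png

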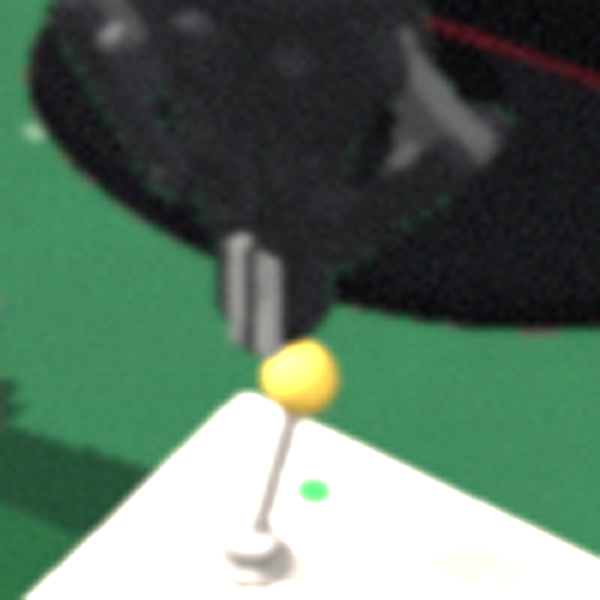

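The scene view disagrees with the reported TCP. The tips appear about 17 px (roughly 35 mm) above the expected spot, and the ball isn't hidden by the fingers. I'll cross-check with the wrist camera.

Run:
```python
from h import *
s=arm.observe();p=s["eef_pos"];Rt=R.from_quat(np.roll(s["ee_rot"],-1))
print(s["q"],p,s["gripper_width"])
w=arm.camera("wrist");c=arm.camera_info("wrist");H=np.array(c["hand_eye"]);print(np.round(H,4),c["intrinsics"][0],c["distortion"])
def pw(P):
    t=Rt.inv().apply(np.array(P)-p); x=np.linalg.inv(H)@np.r_[t,1]
    return cv2.projectPoints(x[None,:3],np.zeros(3),np.zeros(3),c["intrinsics"],c["distortion"])[0][0,0],x[:3]
for n,P in(("ball",(.530,.152,.104)),("button",(.497,.059,.077)),("tcp",p),("blk",(.474,.155,.055)),("grn",(.536,.149,.055))):print(n,pw(P))
try: print(blob(w,(18,110,60),(35,255,255),(0,0,560,420)),blob(w,(45,120,60),(90,255,255),(0,0,560,420)))
except Exception as e: print(e)
cv2.imwrite("pics/w1.png",w)
```

```text
[ 0.24472455  0.088926    2.00140257 -0.01134289  1.05111457 -1.25219967] [0.51522635 0.15047512 0.09937642] 0.0004891192923728181
[[-4.000e-04 -9.614e-01 -2.751e-01  6.880e-02]
 [ 1.000e+00 -3.000e-04 -1.000e-04  1.400e-03]
 [-0.000e+00 -2.751e-01  9.614e-01 -1.748e-01]
 [ 0.000e+00  0.000e+00  0.000e+00  1.000e+00]] [299.24771594   0.         281.14018194] [-0.04030967  0.          0.          0.          0.        ]
ball (array([282.8991655 , 264.29515062]), array([0.00109841, 0.03337901, 0.18662677]))
button (array([146.19055538, 211.02147724]), array([-9.36901566e-02,  1.24266624e-04,  2.06023911e-01]))
tcp (array([278.91273423, 239.68055789]), array([-0.0013926 ,  0.01802961,  0.18701966]))
blk (array([282.11004847, 164.08324811]), array([ 0.00070757, -0.03411327,  0.2181012 ]))
grn (array([279.83425375, 243.48024974]), array([-0.00102795,  0.02569045,  0.23543624]))
(array([14.12, 61.48]), [13, 55, 3, 15, 25]) (array([269.29828769,  88.51679402]), [0, 0, 560, 237, 89645])
```

View pics/w1.png

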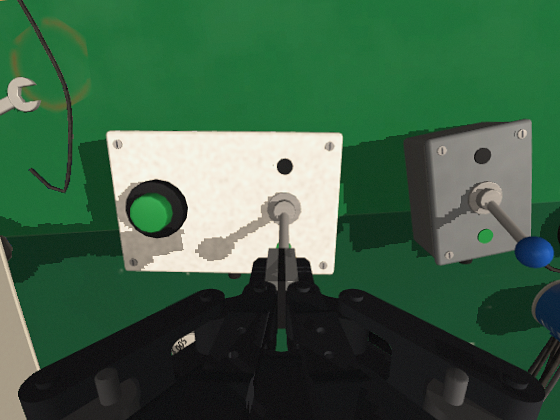

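In the wrist view the button (152,210) and black dot (285,166) fall within a few pixels of prediction, so the TCP's horizontal position is right. The visible fingertip ends at about (282,250), though, which again suggests the real tips sit 35–40 mm above the reported TCP. My first sweep therefore probably passed over the knob. I'll back off, go lower (still clear of the lid if the report is right) and feel again from the -x side.

apply_moves(plan=[[[0.04,0,0],0,255],[[0.035,0,0],0,255],[[0,0,0.015],0,255],[[0,0,0.015],0,255],[[0,0,0],0,255]])

```text
time: 4.8
eef_pos: [0.4385, 0.1556, 0.0687]
ee_rot: [0.002, 0.034, 0.999, -0.004]
force: [-0.1, 0.1, -0.5]
gripper_width: 0.0002
```

apply_moves(plan=[[[-0.01,-0.003,0],0,255],[[-0.01,0,0],0,255],[[0,0,0],0,255]])

```text
time: 5.1
eef_pos: [0.4616, 0.1513, 0.0706]
ee_rot: [0.004, 0.034, 0.999, -0.004]
force: [0.7, 0.2, 0.8]
gripper_width: 0.0001
```

apply_moves(plan=[[[-0.01,0,0],0,255],[[-0.008,0,0],0,255],[[0,0,0],0,255]])

```text
time: 5.4
eef_pos: [0.4836, 0.15, 0.0722]
ee_rot: [0.005, 0.035, 0.999, -0.004]
force: [-0.6, -0.0, 0.2]
gripper_width: 0.0002
```

apply_moves(plan=[[[-0.008,0,0],0,255],[[-0.004,0,0],0,255],[[0,0,0],0,255]])

```text
time: 5.7
eef_pos: [0.497, 0.149, 0.0723]
ee_rot: [0.005, 0.035, 0.999, -0.004]
force: [-0.4, -0.8, 0.4]
gripper_width: 0.0002
```

apply_moves(plan=[[[-0.003,0.002,0.003],0,255],[[0,0,0],0,255]])

```text
time: 5.9
eef_pos: [0.5001, 0.1509, 0.0689]
ee_rot: [0.005, 0.035, 0.999, -0.004]
force: [0.3, 0.1, -0.7]
gripper_width: 0.0003
```

apply_moves(plan=[[[-0.003,0,0],0,255],[[0,0,0],0,255]])

```text
time: 6.1
eef_pos: [0.5027, 0.1508, 0.0686]
ee_rot: [0.004, 0.035, 0.999, -0.004]
force: [-0.2, -0.3, -0.6]
gripper_width: -0.0001
```

apply_moves(plan=[[[-0.003,0,0],0,255],[[0,0,0],0,255]])

```text
time: 6.3
eef_pos: [0.5058, 0.1506, 0.0686]
ee_rot: [0.004, 0.035, 0.999, -0.004]
force: [-0.7, -0.3, -0.4]
gripper_width: -0.0001
```

apply_moves(plan=[[[-0.003,0,0],0,255],[[0,0,0],0,255]])

```text
time: 6.5
eef_pos: [0.5091, 0.1504, 0.0688]
ee_rot: [0.004, 0.035, 0.999, -0.004]
force: [-0.1, -0.9, -0.8]
gripper_width: -0.0005
```

apply_moves(plan=[[[-0.003,0,0],0,255],[[0,0,0],0,255]])

```text
time: 6.7
eef_pos: [0.5093, 0.1502, 0.0682]
ee_rot: [0.001, 0.035, 0.999, -0.004]
force: [-0.5, -0.2, -0.0]
gripper_width: 0.0001
```

Run:
```python
from h import *
s=arm.observe();print(s["force"],s["eef_pos"])
a=arm.camera("scene");w=arm.camera("wrist");print(blob(a,(18,110,90),(35,255,255),(290,195,330,230)))
A=cv2.convertScaleAbs(cv2.resize(a[160:260,260:350],None,fx=4,fy=4,interpolation=2),alpha=2)
W=cv2.convertScaleAbs(cv2.resize(w[170:300,220:350],(400,400),interpolation=2),alpha=1.5)
cv2.imwrite("pics/c4.png",np.hstack([A,W]))
```

```text
[-0.48716834 -0.17121082 -0.03418934] [0.50929614 0.15019711 0.0682447 ]
(array([314.16666667, 213.83333333]), [313, 213, 3, 3, 6])
```

View pics/c4.png

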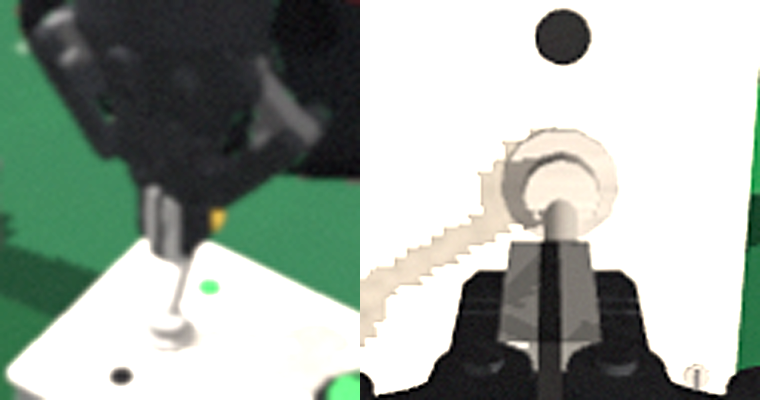

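In the scene crop the fingers now cover the ball (only a sliver shows), right beside it on the robot side. The last 3 mm row moved only 0.2 mm, at x 0.509, which is where contact with an ON knob is expected. The force still reads about 0, so I'll check once more with joint torques.

apply_moves(plan=[[[-0.003,0,0],0,255]])

```text
time: 6.9
eef_pos: [0.5099, 0.1501, 0.0678]
ee_rot: [-0.001, 0.035, 0.999, -0.004]
force: [-13.1, 2.4, 10.3]
gripper_width: 0.0001
```

Run:
```python
from h import *
s=arm.observe();print({k:np.round(v,4).tolist() for k,v in s.items()})
a=arm.camera("scene");s=arm.observe();print(s["eef_pos"],s["force"],s["joint_efforts"])
```

```text
{'time': 6.9, 'q': [0.2444, 0.1184, 2.0342, -0.0085, 0.9936, -1.252], 'dq': [-0.0136, 0.0492, -0.0517, 0.0213, 0.064, -0.0187], 'joint_efforts': [-2.8408, -35.746, -35.0161, -1.4822, -4.0321, 0.0652], 'eef_pos': [0.5099, 0.1501, 0.0678], 'ee_rot': [-0.0012, 0.0349, 0.9994, -0.004], 'force': [-13.0991, 2.4152, 10.269], 'ft_torque': [0.3043, 2.0685, 0.0899], 'gripper_width': 0.0001}
[0.50965416 0.15006042 0.06777582] [-7.90204618  1.80671636  4.31604394] [-2.28687309e+00 -3.75129211e+01 -3.49699187e+01 -1.15276281e+00
 -3.00078571e+00  2.69159535e-02]
```

apply_moves(plan=[[[0,0,0],0,255]])

```text
time: 7.05
eef_pos: [0.509, 0.1502, 0.0677]
ee_rot: [-0.002, 0.035, 0.999, -0.004]
force: [-1.3, 0.7, -0.4]
gripper_width: 0.0001
```

Run:
```python
from h import *
s=arm.observe();print(s["eef_pos"],s["force"],s["joint_efforts"])
```

```text
[0.50900747 0.15016648 0.0677058 ] [-1.28923828  0.71491671 -0.38970008] [-1.13230753e-01 -3.86893916e+01 -3.21698213e+01 -5.01497614e-02
  1.37207110e-02  1.88036909e-03]
```

Contact is confirmed: a further 3 mm push met 13 N along -x and the knob didn't give, stopping at x 0.509. That is the ON stop, so the supply is on. I'll back off, raise and go over the button.

apply_moves(plan=[[[0.03,0,0],0,255],[[0,0,-0.04],0,255],[[0,0,-0.03],0,255],[[-0.012,-0.045,0],0,255],[[-0.012,-0.045,0],0,255]])

```text
time: 7.55
eef_pos: [0.4928, 0.0621, 0.136]
ee_rot: [-0.004, 0.03, 1.0, -0.005]
force: [0.5, -0.3, -0.6]
gripper_width: 0.0001
```

apply_moves(plan=[[[0,0,0],0,255]])

```text
time: 7.65
eef_pos: [0.4951, 0.0581, 0.1373]
ee_rot: [-0.002, 0.032, 0.999, -0.006]
force: [0.2, 0.5, -1.2]
gripper_width: 0.0002
```

Run:
```python
from h import *
s=arm.observe();p=s["eef_pos"];Rt=R.from_quat(np.roll(s["ee_rot"],-1));print(p,s["force"])
w=arm.camera("wrist");a=arm.camera("scene");c=arm.camera_info("wrist");H=np.array(c["hand_eye"])
def wp(px,z):
    u=cv2.undistortPoints(np.array([[px]],float),c["intrinsics"],c["distortion"])[0,0]
    d=Rt.apply(H[:3,:3]@[u[0],u[1],1]);o=p+Rt.apply(H[:3,3]);return o+d*(z-o[2])/d[2]
g=cv2.inRange(cv2.cvtColor(w,cv2.COLOR_BGR2HSV),(55,160,60),(75,255,255))
v=cv2.inRange(cv2.cvtColor(w,cv2.COLOR_BGR2HSV),(0,0,0),(180,255,255))
print("blob scene yel",blob(a,(18,110,90),(35,255,255),(290,195,330,230)))
A=cv2.convertScaleAbs(cv2.resize(a[180:300,270:390],(390,390),interpolation=2),alpha=1.7)
W=cv2.convertScaleAbs(cv2.resize(w[120:320,180:380],(400,390),interpolation=2),alpha=1.2)
for px in((280,210),(280,240)):print(px,wp(px,.077))
cv2.imwrite("pics/c5.png",np.hstack([A,W]))
```

```text
[0.49513341 0.05809605 0.1372986 ] [ 0.19423843  0.4860717  -1.20031139]
blob scene yel (array([309.31496063, 212.06299213]), [303, 206, 13, 13, 127])
(280, 210) [0.49268259 0.05792561 0.077     ]
(280, 240) [0.51881372 0.05623027 0.077     ]
```

View pics/c5.png

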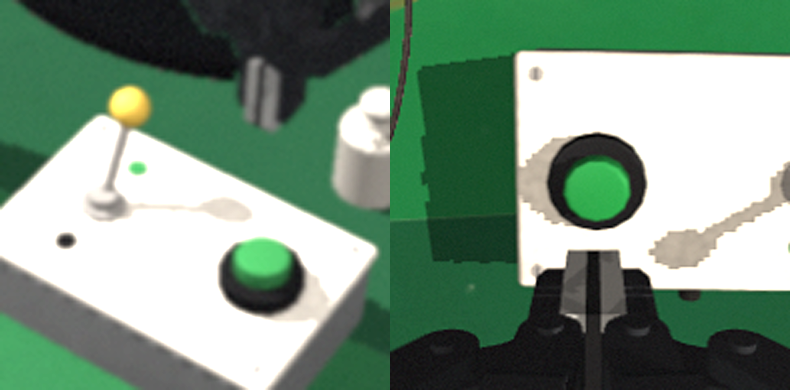

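The knob is unmoved and still ON. The wrist view puts the button top at (283,216), which is about (0.498, 0.060). I'll descend with force checks.

apply_moves(plan=[[[-0.003,0.002,0.03],0,255],[[0,0,0.022],0,255],[[0,0,0],0,255]])

```text
time: 8.05
eef_pos: [0.4986, 0.0649, 0.0844]
ee_rot: [-0.001, 0.031, 1.0, -0.005]
force: [0.2, 0.2, 0.4]
gripper_width: -0.0003
```

apply_moves(plan=[[[0,0,0.008],0,255],[[0,0,0.008],0,255],[[0,0,0],0,255]])

```text
time: 8.35
eef_pos: [0.4991, 0.0669, 0.0684]
ee_rot: [-0.0, 0.029, 1.0, -0.004]
force: [-0.9, 0.5, 0.2]
gripper_width: 0.0001
```

apply_moves(plan=[[[0,0,0.006],0,255],[[0,0,0.006],0,255],[[0,0,0],0,255]])

```text
time: 8.65
eef_pos: [0.5003, 0.0673, 0.0568]
ee_rot: [0.001, 0.029, 1.0, -0.004]
force: [-0.6, 0.1, 0.7]
gripper_width: -0.0005
```

apply_moves(plan=[[[0.002,-0.007,0],0,255],[[0,0,0.003],0,255],[[0,0,0],0,255]])

```text
time: 8.95
eef_pos: [0.4982, 0.0595, 0.0541]
ee_rot: [0.001, 0.029, 1.0, -0.004]
force: [0.2, -0.0, -0.1]
gripper_width: -0.0003
```

apply_moves(plan=[[[0,0,0.004],0,255],[[0,0,0],0,255]])

```text
time: 9.15
eef_pos: [0.4984, 0.0593, 0.0501]
ee_rot: [0.002, 0.03, 1.0, -0.004]
force: [0.5, 0.6, 0.4]
gripper_width: 0.0
```

apply_moves(plan=[[[0,0,0.003],0,255],[[0,0,0],0,255]])

```text
time: 9.35
eef_pos: [0.4984, 0.0593, 0.0468]
ee_rot: [0.002, 0.03, 1.0, -0.004]
force: [0.0, 0.2, -0.3]
gripper_width: 0.0
```

apply_moves(plan=[[[0,0,0.003],0,255],[[0,0,0],0,255]])

```text
time: 9.55
eef_pos: [0.4989, 0.0593, 0.0439]
ee_rot: [0.002, 0.03, 1.0, -0.004]
force: [-0.7, -0.4, 2.4]
gripper_width: 0.0
```

apply_moves(plan=[[[0,0,0.003],0,255]])

```text
time: 9.65
eef_pos: [0.4993, 0.0594, 0.0413]
ee_rot: [0.002, 0.029, 1.0, -0.004]
force: [-0.3, 0.4, 3.3]
gripper_width: 0.0003
```

apply_moves(plan=[[[0,0,0.003],0,255]])

```text
time: 9.75
eef_pos: [0.4993, 0.0594, 0.0385]
ee_rot: [0.002, 0.029, 1.0, -0.004]
force: [-3.1, 0.2, 10.5]
gripper_width: 0.0001
```

The force went 2.4, 3.3, then 10.5 N over about 6 mm of travel, well above the 5 N needed, so the button is bottomed. I'll press slightly more, then release and retreat.

apply_moves(plan=[[[0,0,0.001],0,255]])

```text
time: 9.85
eef_pos: [0.4993, 0.0594, 0.0385]
ee_rot: [0.002, 0.029, 1.0, -0.004]
force: [-5.5, -0.3, 15.4]
gripper_width: 0.0004
```

apply_moves(plan=[[[0,0,-0.01],0,255],[[0,0,-0.04],0,255],[[0.02,0,-0.04],0,255],[[0.03,0,-0.03],0,255],[[0,0,0],0,255]])

```text
time: 10.35
eef_pos: [0.4477, 0.0634, 0.1618]
ee_rot: [0.001, 0.03, 1.0, -0.004]
force: [-0.1, -0.2, 0.4]
gripper_width: -0.0001
```

Run:
```python
from h import *
s=arm.observe();print(s["force"],s["eef_pos"])
a=arm.camera("scene")
print("yel",blob(a,(18,110,90),(35,255,255),(290,195,330,230)),"blue",blob(a,(100,120,40),(125,255,255),(220,170,245,195)),"green",blob(a,(45,120,60),(90,255,255),(325,240,375,285)))
cv2.imwrite("pics/c6.png",cv2.resize(a[120:320,180:400],None,fx=3,fy=3))
```

```text
[-0.14340746 -0.23735301  0.39349706] [0.44770832 0.06344906 0.16175844]
yel (array([309.26984127, 212.03968254]), [303, 206, 13, 13, 126]) blue (array([231.9223301 , 180.80582524]), [226, 176, 12, 11, 103]) green (array([350.10050251, 260.26130653]), [342, 254, 18, 14, 199])
```

View pics/c6.png

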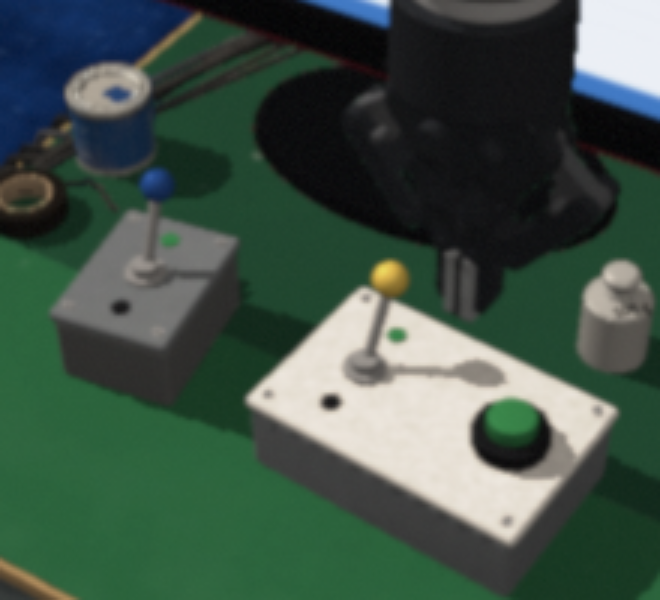

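The yellow knob (309,212), blue knob (232,181) and green button (350,260) are all where they were at the start, the button is up, and the robot is clear.

```bash
python3 -c "
from bench import arm
print(arm.hand_in())"
```

```text
the job is handed in; nothing more can be done
None
```

The supply toggle was already on, so I only touched it. I then pressed the green start button fully down, let it go, and handed the job in at about 10.4 s.

- **Supply toggle:** the cameras put the yellow knob at (0.530, 0.152, 0.104), leaning towards the green dot. The closed fingers, pushing in the on direction, met a firm stop at x 0.509 with about 13 N, where an on knob should be.
- **Start button:** the force rose from 2.4 to 15.4 N while the tool went down about 5 mm and then stopped. Fully down needs about 5 N, so it bottomed out. After release the button was back up.
- **Last checks:** the final picture shows both knobs and the button within 0.2 px of their starting positions. The wrist force reads about zero and the fingers are clear. The lamp toggle was not touched.

**One disagreement:** the real fingertips appeared to sit about 35 mm above the reported tool point. Two cameras and the height at which the button was met all pointed to this. My first sweep at the toggle therefore passed over it without contact, and I repeated it lower.

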